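# Set the pH electrode through the titration stand's two guides

### The job

Lift the pH electrode (the hung probe with the tall round cap) up and off its fork on the probe rack, then feed it straight down through the sleeve of the stand's holder arm and on through the bush in the cell cover below. Handle its glass tip gently, never jabbing the stand or letting it touch the stir bar or cell bottom, and leave the other probes hanging on the rack and the wash bottle and slide box where they are. The sleeve's clamp screw is still loose, so finish while holding the electrode still in the gripper, running through both guides with its tip about 20 mm above the cell's floor, so that I can tighten the screw.

Things in the scene. Friction and masses are not known exactly. Their poses are not given: they have to be found in the camera images.
- rack: Fixed probe rack, 270 mm wide. Origin on the bench below its middle fork; y along the row, z up, forks open towards -x. Forks at y = -80, 0, 80 mm: two level steel prongs, 14 mm gap, tops 150 mm high. Their front ends (x = -18 to -15 mm) turn up 5 mm, so a probe must be lifted more than 5 mm to be drawn out forwards. Nothing of the rack is higher.
- electrode_cap (a point): Grip point in the pH electrode's black round cap (18 mm wide, 48 mm tall, 20 mm rim at the bottom), 26 mm above its underside; a steel plug 10 mm wide and high on top. Below: grey shaft, 12 mm wide, 120 mm long. Round about its z axis (tip to cap). About 80 g. Hangs upright and loose by the cap's rim in one of the forks; which one varies.
- electrode_tip (a point): Lowest point of the electrode's rounded glass tip, on its axis, 146 mm below electrode_cap; z points from tip to cap.
- stand: Fixed titration stand. Origin on the bench, on the upright axis of both guides; z up; x points to its 12 mm post, 125 mm away and 200 mm high. White base 24 mm high, x -80 to 145, y +-75 mm. On it a glass cell 55 mm wide with black cover. Holder arm from post to sleeve 135 to 145 mm high, its boss up to 153 mm. The sleeve's clamp screw reaches y = 29 mm.
- sleeve_mouth (a point): Centre of the top of the holder arm's sleeve (upper guide), 152 mm above the bench, z up. Aluminium, bore 15 mm, 18 mm long, the upper 6 mm flared to about 25 mm.
- cover_mouth (a point): Centre of the top of the white bush in the cell cover (lower guide), 104 mm above the bench, straight below the sleeve, z up. Bore 15 mm, 16 mm long with the cover, the upper 6 mm flared to about 24 mm.
- cell_floor (a point): Centre of the glass cell's inner floor, 27 mm above the bench, on the axis, z up. A fixed stir bar 7 mm thick and 30 mm long lies on it.
- temp_probe_head (a point): Centre of the head of the temperature probe, hung in another fork: grey square head 22 x 22 x 30 mm on a thin 6 mm steel shaft 110 mm long. Bystander.
- cond_probe_head (a point): Centre of the head of the conductivity probe, hung in another fork: low black round head 26 mm in diameter, 16 mm tall, on a 12 mm shaft 80 mm long. Bystander.
- wash_bottle_mid (a point): Clear wash bottle standing on the bench, 60 mm in diameter, about 170 mm high with its spout; this point is on its axis 60 mm up. Bystander.
- slide_box_mid (a point): Grey closed slide box on the bench, 86 x 112 x 33 mm; this point is its centre. Bystander.
Not all that is in view belongs to the job. What is shaped like the part that bears electrode_cap but green or pink is not meant.

How it is judged:
By the outcome, as a careful person would: the job done as asked, in the order asked, and still so for the second after the job is handed in, while the arm keeps its last pose, push and grip.
It also fails if it takes over 51 s, if anything falls off the work surface, if the arm or the gripper's body presses on something with over 40 N, if the wrist force passes 120 N, or if a joint passes its speed limit or range.

### The arm

A 6-joint arm with a two-finger parallel gripper is mounted at the origin on the work surface. World frame = base frame: x ahead of the robot, y to its left, z up, the work surface at z = 0. Lengths are in m, angles in degrees, forces in N, time in s.
With the tool pointing down it reaches from about 0.4 to 0.825 m from the base axis. Payload 7 kg.
Tool frame: the origin (TCP) lies at the very end of the fingers, on their centre line; the grasp point (between the pads) lies 19 mm behind it; z points along the fingers, y is the line along which they close (so a half turn about z gives the same grasp; the last joint's range is limited). The gripper opens to 88 mm and grips with 3 to 60 N. Pads are 19 mm wide; open, the fingers measure 130 mm over their backs; the gripper's body (78 mm by 193 mm) begins 47 mm behind the grasp point.
Start: joints at [16.507, 20.546, 0.682, 0, -70.136, -16.507], TCP at [0.675, -0, 0.227] pointing down, gripper open.
Joint ranges: [-176.03, 176.03], [-82.01, 121.73], [-58.28, 71.71], [-173.87, 95.51], [-174.79, -0.11], [-173.66, 173.66]. Speed limits (degrees/s): [136.94, 136.94, 172.46, 180, 180, 180].

### API

Orientations are given as [roll, pitch, yaw] about the fixed x, y, z axes, in that order (R = Rz(yaw) Ry(pitch) Rx(roll)).
In Python, from plant import get_state, imaging, r, finder gives the robot as it stands.
- The arm moves only by the shell command python3 -m handwheel 'ROWS' [FORCE]. ROWS is JSON, a list of rows, each a list of 5 numbers: the closure, from 0 (fully open) to 1 (shut), then the shift along the world's x, y, z in cm, then the turn about the world's z in degrees. A call has 1 to 8 rows; each row is the pose to reach, as a shift and turn from the pose commanded when the call began; what a row does not reach only later rows make up. A row lasts 1/8 s, in which the tool goes at most 62.5 mm and 10.7 degrees, less where a joint would pass 70% of its speed; a pose out of reach is approached as far as the arm can. A call with a gripper value outside its range is refused whole. The fingers move at their own pace and stop on an object; FORCE is the grip in N (left out, the last holds). Time passes only in rows, so rows that repeat a pose let the fingers close. It gives the time, the measured TCP pose, the force, the opening and the grip force at its end, in the units of the state.
- get_state(): the state, without advancing time (a new reading comes with each control period).
- imaging.capture(name): name is "scene" or "side" or "wrist"; returns (picture, depth): 420x560x3 uint8, red, green, blue; 420x560 float32, m along the optical axis (not along the pixel's ray), 0 where there is no reading.
- imaging.get_calibration(name): a dict with "fx", "fy", "cx", "cy" (pixels), "rvec" (rotation vector, rad) and "tvec" (3), from world to camera coordinates, as OpenCV has them; the wrist camera has in their place "hand_eye" (4x4, takes a point from camera to tool coordinates, whose origin is the TCP and whose axes are the flange's). Camera axes: x right, y down, z forward; pixel columns grow to the right and rows downward; lengths in m; the calibration is good to about 2 mm. A picture is of the moment at which its call begins: read the wrist's pose just before it. get_calibration takes no time and is no camera call.
- r.close_job(): hands the job in; it is judged then, once.
Trained networks look in the newest picture that a camera, given by its name, has taken for a name from the list of things; names that differ only in an ending like _2 or _b are one class to them, and where a whole thing is asked for, a point or a joint stands for the part that bears it (a point fixed in the world has none). Each returns a list of dicts, best first, with "p" (0 to 1); they miss things now and then, are a little off and sometimes report something else, mostly with a low value. They report only what shows in the picture. A call takes as long as a camera call. They do not tell look-alikes from the thing itself.
- finder.cut_out(camera, query): "region" (420x560 bool, what is visible of it) and "pixel" ([column, row] in pixels, amid what is visible of it).
The state is a dict: "time_s": time; "joints": joint angles; "qd": joint speeds; "joint_torque": joint torques, N m; "tcp_pos": TCP position; "eef_rot": TCP orientation; "contact_force": force on the tool from outside, world axes, zero at the start; "moment": the same for the moment, N m; "gripper_width": finger opening in m; "gripper_force": force on a finger pad.
Only numpy, scipy, OpenCV 4.12 (cv2) and the standard library are available. Lean on these libraries where they do the work, as an engineer would, in place of code of your own. Each camera call takes 0.05 s, during which the arm holds its last target. There are 200 camera calls.

## Working session

There is one attempt and no reset: what is moved stays moved. The work goes in short steps, Python scripts to look and compute and a shell command to move; the robot and the scene stay as the last step left them, time stands still between calls to the robot, and variables do not carry over. Pictures are saved under pics/ and viewed, at most 10 in all, crops included, and the job is handed in when it is done.

```bash
mkdir -p pics; cat > h.py <<'E'
import numpy as np, cv2
from plant import get_state, imaging, r, finder
from scipy.spatial.transform import Rotation as R
def cam(name, st=None):
    c=imaging.get_calibration(name)
    K=np.array([[c['fx'],0,c['cx']],[0,c['fy'],c['cy']],[0,0,1.]])
    if 'hand_eye' in c:
        st=st or get_state()
        T=np.eye(4); T[:3,:3]=R.from_euler('xyz',st['eef_rot'],degrees=True).as_matrix(); T[:3,3]=st['tcp_pos']
        M=T@np.array(c['hand_eye'])
    else:
        W=np.eye(4); W[:3,:3]=cv2.Rodrigues(np.array(c['rvec'],float))[0]; W[:3,3]=np.ravel(c['tvec'])
        M=np.linalg.inv(W)
    return K,M
def cloud(name,depth,st=None):
    K,M=cam(name,st); v,u=np.mgrid[:420,:560]
    p=np.stack([(u-K[0,2])/K[0,0]*depth,(v-K[1,2])/K[1,1]*depth,depth],-1)
    return p@M[:3,:3].T+M[:3,3]
def proj(name,P,st=None):
    K,M=cam(name,st); W=np.linalg.inv(M); q=np.atleast_2d(P)@W[:3,:3].T+W[:3,3]; q=q@K.T
    return q[:,:2]/q[:,2:]
def ray(name,px,st=None):
    K,M=cam(name,st); d=M[:3,:3]@np.linalg.inv(K)@np.array([px[0],px[1],1.]); return M[:3,3],d
E
python3 - <<'E'
from h import *
print(get_state()['tcp_pos'],get_state()['eef_rot'],get_state()['time_s'])
ims=[]
for n in ('scene','side'):
    im,d=imaging.capture(n); np.savez(f'{n}0.npz',im=im,d=d)
    c=cloud(n,d); ims.append(im)
    for q in ('electrode_cap','stand','rack','temp_probe_head','cond_probe_head','wash_bottle_mid','slide_box_mid','sleeve_mouth'):
        try:
            for o in finder.cut_out(n,q)[:3]:
                m=o['region']&(d>0); print(n,q,round(o['p'],2),np.round(o['pixel']),m.sum(),np.round(np.median(c[m],0),3) if m.any() else None)
        except Exception as e: print(q,e)
    cv2.imwrite(f'pics/{n}0.png',im[:,:,::-1])
E
```

```text
[ 6.74514612e-01 -9.16194435e-06  2.25625799e-01] [ 1.79905692e+02 -6.35953522e-03 -9.00069526e+01] 0.0
scene electrode_cap 0.8 [435. 239.] 567 [0.437 0.248 0.113]
scene electrode_cap 0.66 [394. 254.] 543 [0.578 0.232 0.162]
scene electrode_cap 0.64 [401. 216.] 316 [0.446 0.172 0.143]
scene stand 0.57 [197. 220.] 4428 [ 0.665 -0.23   0.024]
scene rack 0.94 [388. 312.] 9892 [0.599 0.248 0.015]
scene temp_probe_head 0.7 [349. 241.] 295 [0.597 0.155 0.171]
scene cond_probe_head 0.76 [441. 277.] 443 [0.56  0.309 0.157]
scene cond_probe_head 0.58 [394. 256.] 445 [0.578 0.233 0.167]
scene wash_bottle_mid 0.68 [222. 300.] 2271 [0.804 0.045 0.097]
scene slide_box_mid 0.97 [343. 209.] 1374 [ 0.379 -0.011  0.034]
scene sleeve_mouth 0.62 [196. 221.] 4268 [ 0.663 -0.229  0.024]
side electrode_cap 0.94 [246. 308.] 914 [0.429 0.253 0.114]
side electrode_cap 0.87 [274. 286.] 725 [0.437 0.176 0.113]
side electrode_cap 0.6 [185. 250.] 871 [0.569 0.235 0.133]
side stand 0.82 [327. 194.] 5028 [ 0.61  -0.232  0.025]
side rack 0.7 [173. 308.] 10448 [0.584 0.271 0.015]
side temp_probe_head 0.75 [211. 217.] 407 [0.587 0.157 0.166]
side cond_probe_head 0.67 [157. 278.] 559 [0.552 0.314 0.155]
side wash_bottle_mid 0.81 [190. 190.] 1338 [0.777 0.045 0.099]
side slide_box_mid 0.87 [371. 289.] 2865 [ 0.357 -0.003  0.034]
side slide_box_mid 0.45 [328. 191.] 4951 [ 0.61  -0.231  0.025]
side sleeve_mouth 0.72 [330. 192.] 4918 [ 0.61  -0.23   0.025]
```

View pics/scene0.png

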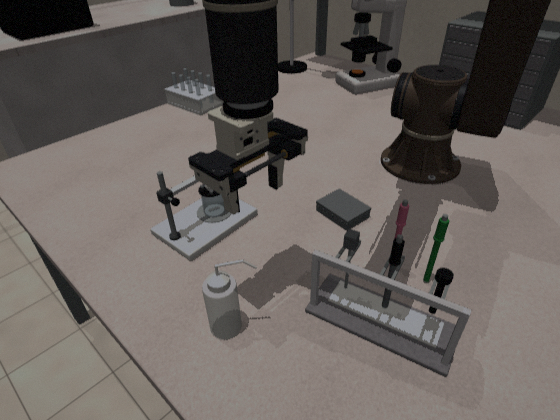

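View pics/side0.png

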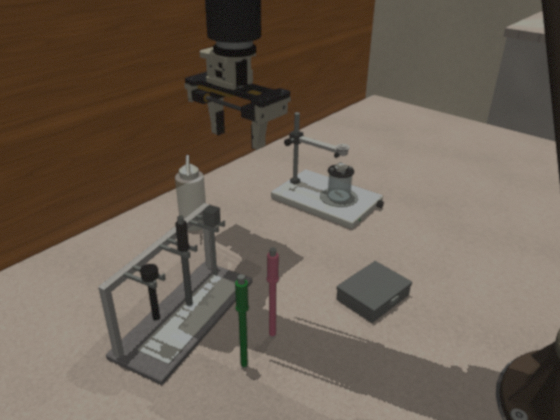

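The scene and side views show three electrode shapes: black cap in the middle fork (scene 395,250; side 183,235), green (scene 436,238; side 242,300) and pink (scene 401,216; side 273,268). The green and pink ones stand in front of the rack. Other rack probes are the square temperature head (349,241) and the low conductivity head (443,276). I choose the black one with the tall cap.

```bash
python3 - <<'E'
from h import *
for n in ('scene','side'):
    z=np.load(f'{n}0.npz'); c=cloud(n,z['d']); im=z['im']
    g=lambda ctr,rad,z0,z1:(np.hypot(c[...,0]-ctr[0],c[...,1]-ctr[1])<rad)&(c[...,2]>z0)&(c[...,2]<z1)&(z['d']>0)
    C=(.575,.235)
    for z0,z1 in ((.155,.175),(.175,.195),(.2,.215)):
        m=g(C,.03,z0,z1); print(n,'cap',z0,m.sum(),np.round(np.median(c[m],0),4) if m.any() else '')
    print('camera',cam(n)[1][:3,3].round(3))
    for nm,C2 in (('green',(.435,.25)),('pink',(.44,.175))):
        m=g(C2,.04,.05,.3); print(nm,m.sum(),np.round([np.median(c[m],0),c[m].max(0)],3))
    m=g((.65,-.23),.1,.125,.17); q=c[m]; print('holder',m.sum(),q.min(0).round(3),q.max(0).round(3))
    m=g((.65,-.23),.2,.16,.21); q=c[m]; print('post',m.sum(),np.median(q,0).round(3))
    m=g((.65,-.23),.1,.085,.115); q=c[m]; print('cover',m.sum(),np.median(q,0).round(3))
    m=g((.65,-.23),.2,.02,.028); q=c[m].astype(np.float32); print('base',m.sum(),cv2.minAreaRect(q[:,:2].copy()))
print(imaging.get_calibration('wrist'))
a=np.load('scene0.npz')['im'][185:335,300:475]; cv2.imwrite('pics/crop0.png',cv2.resize(a[:,:,::-1],None,fx=4,fy=4,interpolation=3))
E
```

```text
scene cap 0.155 113 [0.5798 0.234  0.1643]
scene cap 0.175 100 [0.5799 0.2338 0.1858]
scene cap 0.2 57 [0.5756 0.2314 0.2061]
camera [1.047 0.429 0.632]
green 448 [[0.437 0.248 0.133]
 [0.443 0.256 0.181]]
pink 294 [[0.446 0.172 0.145]
 [0.452 0.18  0.18 ]]
holder 493 [ 0.635 -0.256  0.129] [ 0.736 -0.2    0.17 ]
post 106 [ 0.724 -0.238  0.183]
cover 245 [ 0.616 -0.239  0.096]
base 2487 ((0.6306613683700562, -0.24731352925300598), (0.22465452551841736, 0.15223948657512665), 3.417849063873291)
side cap 0.155 147 [0.5668 0.2371 0.1637]
side cap 0.175 129 [0.5667 0.2372 0.1848]
side cap 0.2 65 [0.5707 0.234  0.2066]
camera [0.044 0.638 0.625]
green 722 [[0.428 0.253 0.134]
 [0.441 0.259 0.181]]
pink 654 [[0.437 0.176 0.132]
 [0.45  0.183 0.181]]
holder 641 [ 0.582 -0.265  0.125] [ 0.732 -0.198  0.17 ]
post 97 [ 0.719 -0.238  0.182]
cover 409 [ 0.595 -0.238  0.096]
base 2534 ((0.6233508586883545, -0.24490860104560852), (0.23825892806053162, 0.15288414061069489), 3.6353721618652344)
{'fx': 375.39672974457557, 'fy': 375.39672974457557, 'cx': 283.2567329543146, 'cy': 207.46365755606698, 'hand_eye': array([[ 1.27866321e-03, -9.60910360e-01, -2.76856724e-01,
         7.47660772e-02],
       [ 9.99999169e-01,  1.27458269e-03,  1.94694339e-04,
         3.26143333e-04],
       [ 1.65792981e-04, -2.76856743e-01,  9.60911191e-01,
        -1.58666719e-01],
       [ 0.00000000e+00,  0.00000000e+00,  0.00000000e+00,
         1.00000000e+00]])}
```

View pics/crop0.png

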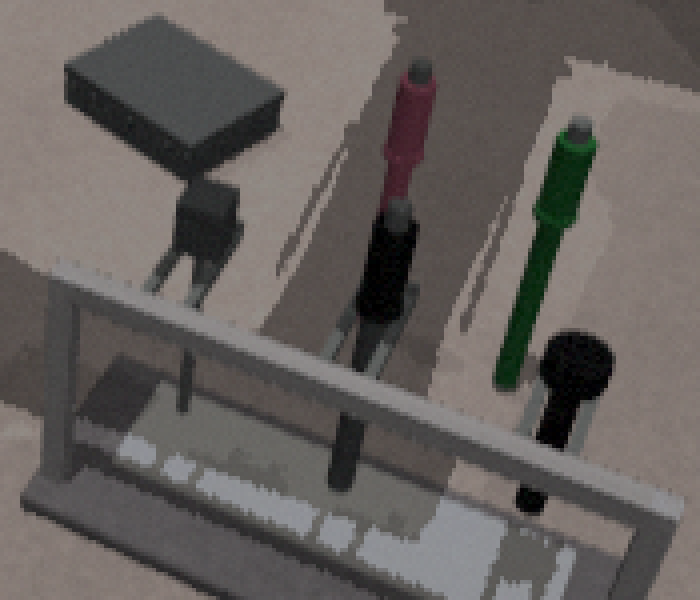

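The crop confirms it: the black cap with steel plug hangs in the middle fork (scene about 395,248), at roughly (0.573, 0.235), rack yaw about 13°. Moving above it for a close wrist view.

```bash
python3 -m handwheel '[[0,0,0,5,0],[0,-2,5,8.5,5],[0,-4,10,8.5,13],[0,-7,15,8.5,13],[0,-10,20,8.5,13],[0,-10.2,23.5,8.5,13],[0,-10.2,23.5,8.5,13],[0,-10.2,23.5,8.5,13]]' 20
cat > w.py <<'E'
import sys
from h import *
st=get_state(); im,d=imaging.capture('wrist'); c=cloud('wrist',d,st); n=sys.argv[1]
np.savez(n+'.npz',im=im,d=d,c=c); cv2.imwrite(f'pics/{n}.png',im[:,:,::-1])
print(st['time_s'],np.round(st['tcp_pos'],4),np.round(st['eef_rot'],2),st['contact_force'].round(2) if hasattr(st['contact_force'],'round') else st['contact_force'])
E
python3 w.py w1
python3 - <<'E'
from h import *
z=np.load('w1.npz'); c=z['c']; st=get_state()
for q in ('electrode_cap','temp_probe_head','cond_probe_head'):
    for o in finder.cut_out('wrist',q)[:2]:
        m=o['region']&(z['d']>0); print(q,round(o['p'],2),np.round(o['pixel']),m.sum(),np.median(c[m],0).round(4))
for a,b in ((.16,.19),(.192,.202),(.203,.215)):
    m=(np.hypot(c[...,0]-.573,c[...,1]-.235)<.03)&(c[...,2]>a)&(c[...,2]<b); print(a,m.sum(),np.median(c[m],0).round(4), (c[m].min(0)+c[m].max(0))/2)
print('model px',proj('wrist',[[.573,.235,.208],[.573,.235,.198],[.573,.235,.15]],st).round(1))
E
```

```text
time_s: 1.9
tcp_pos: [0.573, 0.2348, 0.3115]
eef_rot: [180.0, -0.0, -77.0]
contact_force: [0.9, -0.4, 0.3]
gripper_width: 0.0876
gripper_force: 0.0
1.9 [0.573  0.2348 0.3115] [ 1.7999e+02 -1.0000e-02 -7.6980e+01] [ 0.92 -0.36  0.35]
electrode_cap 0.82 [421. 226.] 1295 [0.4364 0.2446 0.1391]
electrode_cap 0.75 [286. 190.] 758 [0.5734 0.2262 0.1976]
temp_probe_head 0.87 [285.  87.] 898 [0.5895 0.1528 0.1804]
temp_probe_head 0.2 [263. 148.] 20045 [0.5919 0.2154 0.0143]
cond_probe_head 0.72 [286. 269.] 956 [0.5556 0.3047 0.1657]
0.16 165 [0.5748 0.2235 0.1756] [0.57239969 0.22733144 0.17501657]
0.192 282 [0.5738 0.2273 0.1983] [0.57231507 0.23078294 0.19706481]
0.203 165 [0.5723 0.2304 0.2085] [0.57215112 0.23061394 0.20685162]
model px [[282.6 207.3]
 [282.7 203.6]
 [282.7 189. ]]
```

View pics/w1.png

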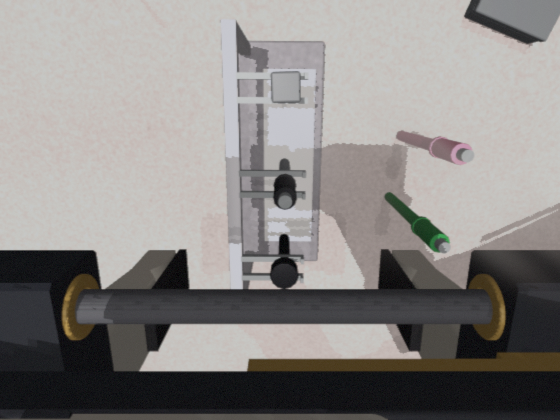

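Wrist view: the electrode's plug is at (285,201), with the temperature head at (285,87), the conductivity head at (284,272), and green and pink off to the right. The plug is 4 mm nearer in -y than I estimated. Descending, then closing along the rack's x.

```bash
python3 -m handwheel '[[0,0,-0.35,-4,0],[0,0,-0.35,-9,0],[0,0,-0.35,-12,0],[0,0,-0.35,-14.6,0],[0,0,-0.35,-14.6,0],[1,0,-0.35,-14.6,0],[1,0,-0.35,-14.6,0],[1,0,-0.35,-14.6,0]]' 25
python3 -m handwheel '[[1,0,0,0,0],[1,0,0,0,0],[1,0,0,0,0],[1,0,0,0,0]]'
```

```text
time_s: 3.1
tcp_pos: [0.5734, 0.2317, 0.1666]
eef_rot: [-179.9, 0.0, -77.0]
contact_force: [-0.7, 0.4, -0.3]
gripper_width: 0.0636
gripper_force: 0.0
time_s: 3.6
tcp_pos: [0.573, 0.2315, 0.1655]
eef_rot: [180.0, -0.0, -77.0]
contact_force: [0.3, -0.4, 0.3]
gripper_width: 0.0234
gripper_force: 0.0
```

```bash
python3 -m handwheel '[[1,0,0,0,0],[1,0,0,0,0],[1,0,0,0,0],[1,0,0,0,0]]'
python3 -m handwheel '[[1,0,0,0.3,0],[1,0,0,0.6,0],[1,0,0,1,0],[1,0,0,1,0]]'
```

```text
time_s: 4.1
tcp_pos: [0.5729, 0.2315, 0.1655]
eef_rot: [180.0, 0.0, -77.0]
contact_force: [-0.5, -0.7, -0.3]
gripper_width: 0.0172
gripper_force: 25.0
time_s: 4.6
tcp_pos: [0.5732, 0.2317, 0.1761]
eef_rot: [-180.0, 0.0, -77.0]
contact_force: [-0.1, 0.1, -0.8]
gripper_width: 0.0174
gripper_force: 25.0
```

```bash
python3 -m handwheel '[[1,0,0,2,0],[1,0,0,4.5,0],[1,0,0,7,0],[1,0,0,9.5,0],[1,0,0,12,0],[1,0,0,14,0],[1,0,0,14,0],[1,0,0,14,0]]'
cat > tip.py <<'E'
from h import *
import sys
n0=sys.argv[1]; st=get_state(); t=np.array(st['tcp_pos']); print(st['time_s'],t.round(4))
for n in ('scene','side'):
    im,d=imaging.capture(n); c=cloud(n,d); np.savez(f'{n}{n0}.npz',im=im,d=d)
    C=cam(n)[1][:3,3]; v=C[:2]-t[:2]; v/=np.linalg.norm(v)
    for off in (-.05,-.07,-.09,-.11,-.125,-.14):  # heights relative to TCP, shaft
        m=(np.hypot(c[...,0]-t[0],c[...,1]-t[1])<.03)&(abs(c[...,2]-t[2]-off)<.008)&(d>0)
        if m.sum()>5: print(n,off,m.sum(),(np.median(c[m],0)[:2]-v*.0055-t[:2]).round(4))
    m=(np.hypot(c[...,0]-t[0],c[...,1]-t[1])<.03)&(c[...,2]<t[2])&(c[...,2]>t[2]-.2)&(d>0); print(n,'lowest rel',(c[m][:,2].min()-t[2]).round(4))
    a,b=proj(n,t)[0].astype(int); 
    cv2.imwrite(f'pics/{n}{n0}.png',im[:,:,::-1])
E
python3 tip.py 1; python3 w.py w2
```

```text
time_s: 5.6
tcp_pos: [0.5726, 0.2314, 0.3145]
eef_rot: [179.9, -0.0, -77.0]
contact_force: [0.2, -0.1, -1.1]
gripper_width: 0.0175
gripper_force: 25.0
5.6 [0.5726 0.2314 0.3145]
scene -0.05 70 [-0.0002 -0.001 ]
scene -0.07 66 [ 0.0002 -0.0011]
scene -0.09 64 [-0.0003 -0.0012]
scene -0.11 58 [-0.     -0.0012]
scene -0.125 49 [-0.0004 -0.0016]
scene lowest rel -0.1701
side -0.05 81 [0.0005 0.0009]
side -0.07 78 [0.0008 0.0005]
side -0.09 73 [0.0007 0.0001]
side -0.11 72 [0.0003 0.001 ]
side -0.125 58 [0.0005 0.0004]
side lowest rel -0.1697
5.7 [0.5725 0.2313 0.3143] [ 1.7989e+02 -3.0000e-02 -7.7000e+01] [ 1.38  0.06 -0.55]
```

```bash
python3 -m handwheel '[[1,0.2,-2,0,0],[1,0.5,-6,0,0],[1,0.7,-10,0,0],[1,1,-15,0,0],[1,1.2,-20,0,0],[1,1.5,-24,0,0],[1,1.8,-28,0,0],[1,2,-31,0,0]]'
python3 -m handwheel '[[1,0,-3,0,0],[1,0.3,-6,0,0],[1,0.5,-8,0,0],[1,0.5,-9,0,0],[1,0.5,-9,0,0],[1,0.5,-9,0,0]]'
python3 w.py w3; python3 tip.py 3
python3 - <<'E'
from h import *
z=np.load('w3.npz'); c=z['c']; st=get_state()
print('pred px',proj('wrist',[[.5946,-.248,.152],[.5946,-.248,.104]],st).round(1))
for n,f in (('wrist','w3'),('scene','scene3'),('side','side3')):
    z=np.load(f+'.npz'); c=z['c'] if n=='wrist' else cloud(n,z['d'])
    for a,b,nm,rad in ((.14,.157,'sleeve',.03),(.09,.108,'cover',.04)):
        m=(np.hypot(c[...,0]-.5946,c[...,1]+.248)<rad)&(c[...,2]>a)&(c[...,2]<b)
        if m.any(): print(n,nm,m.sum(),np.median(c[m],0).round(4),c[m].min(0).round(4),c[m].max(0).round(4))
E
```

```text
time_s: 6.75
tcp_pos: [0.5924, -0.081, 0.3153]
eef_rot: [180.0, -0.0, -77.1]
contact_force: [0.2, 0.4, -1.4]
gripper_width: 0.0172
gripper_force: 25.0
time_s: 7.5
tcp_pos: [0.598, -0.1679, 0.3156]
eef_rot: [-180.0, 0.0, -77.0]
contact_force: [0.7, 0.3, -0.6]
gripper_width: 0.0175
gripper_force: 25.0
7.5 [ 0.598  -0.1679  0.3156] [-1.7999e+02  1.0000e-02 -7.6970e+01] [ 0.72  0.29 -0.63]
7.55 [ 0.598  -0.1677  0.3156]
scene -0.05 47 [-0.0022  0.0091]
scene -0.07 43 [-0.0034  0.0116]
scene -0.09 42 [-0.0037  0.0145]
scene -0.11 41 [-0.0047  0.0173]
scene -0.125 28 [-0.0052  0.0185]
scene lowest rel -0.1321
side -0.05 48 [-0.0017  0.0107]
side -0.07 47 [-0.0027  0.013 ]
side -0.09 49 [-0.0034  0.0163]
side -0.11 48 [-0.0036  0.0188]
side -0.125 29 [-0.0039  0.0207]
side lowest rel -0.1292
pred px [[309.1  96. ]
 [305.8  96.4]]
wrist sleeve 1399 [ 0.5995 -0.2476  0.1502] [ 0.581  -0.2652  0.1403] [ 0.6245 -0.2206  0.1548]
wrist cover 1702 [ 0.5966 -0.2541  0.0947] [ 0.5659 -0.2804  0.0912] [ 0.6258 -0.2194  0.1035]
scene sleeve 165 [ 0.5995 -0.2451  0.1475] [ 0.5807 -0.2658  0.1401] [ 0.6241 -0.2201  0.1553]
scene cover 323 [ 0.6021 -0.2434  0.0961] [ 0.5667 -0.2804  0.0904] [ 0.6288 -0.2195  0.1067]
side sleeve 169 [ 0.5989 -0.2421  0.1475] [ 0.5821 -0.2654  0.1401] [ 0.6233 -0.2184  0.1566]
side cover 322 [ 0.5913 -0.2394  0.0968] [ 0.5661 -0.278   0.0903] [ 0.6281 -0.214   0.1077]
```

View pics/w3.png

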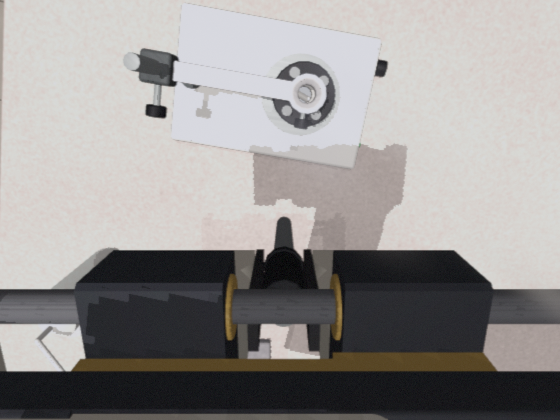

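The wrist view shows the stand's sleeve at (306,93) with the cover concentric below it. The depth reveals the electrode pivoted about 7° in the pads during the fast transfer, with its tip towards +y. Easing the grip to let gravity straighten it, clear of everything.

```bash
cat > tilt.py <<'E'
from h import *
st=get_state(); t=np.array(st['tcp_pos']); print(st['time_s'],t.round(4),st['gripper_width'])
for n in ('scene','side'):
    im,d=imaging.capture(n); c=cloud(n,d); C=cam(n)[1][:3,3]; v=C[:2]-t[:2]; v/=np.linalg.norm(v)
    rows=[]
    for off in np.arange(-.125,-.04,.01):
        m=(np.hypot(c[...,0]-t[0],c[...,1]-t[1])<.04)&(abs(c[...,2]-t[2]-off)<.005)&(d>0)
        if m.sum()>8: rows.append([off,*(np.median(c[m],0)[:2]-v*.0055-t[:2])])
    q=np.array(rows)
    if len(q)>3:
        a=np.polyfit(q[:,0],q[:,1:],1); print(n,len(q),'tilt deg x,y',np.degrees(a[0]).round(2),'at tip mm',((a[0]*-.1355+a[1])*1e3).round(1),'at grip',((a[0]*.019+a[1])*1e3).round(1))
    m=(np.hypot(c[...,0]-t[0]-0,c[...,1]-t[1])<.045)&(c[...,2]<t[2]-.1)&(c[...,2]>t[2]-.16)&(d>0); print('lowest',np.sort(c[m][:,2])[:3].round(4)-t[2].round(4))
E
python3 tilt.py
python3 -m handwheel '[[1,0,0,0,0],[1,0,0,0,0],[1,0,0,0,0],[1,0,0,0,0]]' 5
python3 tilt.py
```

```text
7.65 [ 0.5981 -0.1678  0.3157] 0.017421406876189392
scene 9 tilt deg x,y [ 1.49 -8.08] at tip mm [-4.7 21. ] at grip [-0.7 -0.8]
lowest [-0.1306 -0.1306 -0.1289]
side 9 tilt deg x,y [ 1.61 -8.05] at tip mm [-4.1 22.4] at grip [0.2 0.7]
lowest [-0.1288 -0.1287 -0.1286]
time_s: 8.25
tcp_pos: [0.598, -0.1686, 0.3156]
eef_rot: [-180.0, -0.0, -77.0]
contact_force: [0.1, 0.4, -0.8]
gripper_width: 0.0178
gripper_force: 5.0
8.25 [ 0.598  -0.1686  0.3156] 0.017788580380020805
scene 9 tilt deg x,y [ 2.33 -8.11] at tip mm [-5.5 20.8] at grip [ 0.8 -1.1]
lowest [-0.1312 -0.1284 -0.1279]
side 9 tilt deg x,y [ 1.95 -7.96] at tip mm [-4.7 22.3] at grip [0.5 0.8]
lowest [-0.1299 -0.1296 -0.1282]
```

```bash
python3 -m handwheel '[[1,-0.4,1.8,0,0],[1,-0.6,2.8,0,0],[1,-0.8,3.4,0,0],[1,-0.9,3.8,0,0],[1,-0.9,4,0,0],[1,-0.9,4,0,0]]' 10
python3 tilt.py
```

```text
time_s: 9.1
tcp_pos: [0.589, -0.1285, 0.3156]
eef_rot: [-180.0, -0.0, -77.0]
contact_force: [0.0, -0.2, -0.6]
gripper_width: 0.0178
gripper_force: 10.0
9.1 [ 0.589  -0.1285  0.3156] 0.017844692868956097
scene 9 tilt deg x,y [ 2.22 -7.81] at tip mm [-5.3 20.5] at grip [ 0.6 -0.5]
lowest [-0.1304 -0.13   -0.1291]
side 9 tilt deg x,y [ 1.58 -7.37] at tip mm [-4.4 21.6] at grip [-0.2  1.7]
lowest [-0.1307 -0.1295 -0.1286]
```

```bash
python3 -m handwheel '[[1,-0.8,3.5,0,0],[1,-1.3,5.5,0,0],[1,-1.6,7,0,0],[1,-1.8,7.8,0,0],[1,-1.8,8,0,0],[1,-1.8,8,0,0]]' 5
python3 tilt.py
```

```text
time_s: 9.95
tcp_pos: [0.5711, -0.0487, 0.3155]
eef_rot: [180.0, -0.0, -77.0]
contact_force: [0.2, -0.3, -0.7]
gripper_width: 0.0178
gripper_force: 5.0
9.95 [ 0.5711 -0.0487  0.3155] 0.017846426182000146
scene 9 tilt deg x,y [ 1.66 -6.88] at tip mm [-4.6 18.5] at grip [-0.1  0. ]
lowest [-0.1293 -0.1286 -0.1285]
side 9 tilt deg x,y [ 1.81 -7.04] at tip mm [-4. 20.] at grip [0.8 1. ]
lowest [-0.1306 -0.1287 -0.1285]
```

```bash
python3 -m handwheel '[[1,-1.4,6,0,0],[1,-2.3,10,0,0],[1,-2.7,12,0,0],[1,-3,13.2,0,0],[1,-3.2,14,0,0],[1,-3.2,14.2,0,0],[1,-3.2,14.2,0,0]]' 3
python3 tilt.py
python3 -m handwheel '[[1,0.1,-0.6,0,0],[1,0.4,-1.8,0,0],[1,0.8,-3.6,0,0],[1,1.4,-6,0,0],[1,2.1,-9,0,0],[1,3.1,-13.5,0,0],[1,3.1,-13.5,0,0],[1,3.1,-13.5,0,0]]'
python3 tilt.py
```

```text
time_s: 10.92
tcp_pos: [0.5391, 0.0931, 0.3155]
eef_rot: [180.0, -0.0, -77.0]
contact_force: [-0.6, 0.4, -0.9]
gripper_width: 0.0179
gripper_force: 3.0
10.925 [0.5391 0.0931 0.3155] 0.017924043178840762
scene 9 tilt deg x,y [ 0.03 -0.95] at tip mm [-0.5  1.5] at grip [-0.4 -1.1]
lowest [-0.131  -0.1304 -0.1303]
side 9 tilt deg x,y [ 0.52 -0.25] at tip mm [-0.3  2.5] at grip [1.1 1.9]
lowest [-0.1335 -0.1306 -0.1301]
time_s: 12.02
tcp_pos: [0.5699, -0.0425, 0.3154]
eef_rot: [180.0, 0.0, -77.1]
contact_force: [0.1, -0.7, -1.1]
gripper_width: 0.0177
gripper_force: 3.0
12.025 [ 0.5699 -0.0425  0.3154] 0.01772511840991499
scene 9 tilt deg x,y [-0.58  2.65] at tip mm [ 1.8 -7.2] at grip [ 0.2 -0. ]
lowest [-0.1315 -0.1309 -0.1299]
side 9 tilt deg x,y [-0.62  1.83] at tip mm [ 1.9 -4. ] at grip [0.2 0.9]
lowest [-0.1311 -0.1302 -0.1295]
```

```bash
python3 -m handwheel '[[1,0.9,-4,0,0],[1,1.4,-6,0,0],[1,1.6,-7.2,0,0],[1,1.8,-7.8,0,0],[1,1.8,-8,0,0],[1,1.8,-8,0,0]]' 3
python3 tilt.py
```

```text
time_s: 12.88
tcp_pos: [0.5879, -0.1212, 0.3156]
eef_rot: [-180.0, 0.0, -77.0]
contact_force: [-0.3, -0.3, -0.7]
gripper_width: 0.018
gripper_force: 3.0
12.875 [ 0.5879 -0.1212  0.3156] 0.018025172307025474
scene 9 tilt deg x,y [0.53 0.02] at tip mm [-0.2 -1.1] at grip [ 1.3 -1. ]
lowest [-0.1311 -0.1307 -0.1302]
side 9 tilt deg x,y [-0.63  0.24] at tip mm [1.3 0. ] at grip [-0.4  0.7]
lowest [-0.1319 -0.1316 -0.1305]
```

```bash
python3 -m handwheel '[[1,0,0,0,0],[1,0,0,0,0]]' 50; python3 - <<'E'
from h import *
for n,f in (('wrist','w3'),('scene','scene3'),('side','side3')):
    z=np.load(f+'.npz'); c=z['c'] if n=='wrist' else cloud(n,z['d'])
    # base rectangle -> stand frame
    if n!='wrist':
        pass
    m=(abs(c[...,2]-.024)<.004)&(np.hypot(c[...,0]-.62,c[...,1]+.245)<.16)
    m=cv2.morphologyEx(m.astype(np.uint8),cv2.MORPH_OPEN,np.ones((3,3),np.uint8))>0
    (cx,cy),(w,h),a=cv2.minAreaRect(c[m][:,:2].astype(np.float32)); 
    print(n,'base',round(cx,4),round(cy,4),round(w,4),round(h,4),round(a,2))
    m=(c[...,2]>.149)&(c[...,2]<.157)&(np.hypot(c[...,0]-.595,c[...,1]+.248)<.024)
    p=c[m][:,:2].astype(np.float32); e=cv2.minEnclosingCircle(p.copy()); print(' boss ring',len(p),np.round(e[0],4),round(e[1],4),p.mean(0).round(4))
    uv=np.argwhere(m)[:,::-1]; print(' px',uv.min(0),uv.max(0))
z=np.load('w3.npz')['im'][60:130,260:350]; z=cv2.resize(z[:,:,::-1],None,fx=6,fy=6,interpolation=2)
s=np.load('side3.npz')['im'][120:210,290:400]; s=cv2.resize(s[:,:,::-1],(513,420),interpolation=2)
z=z[:, :]; out=np.hstack([cv2.resize(z,(400,311)),cv2.resize(s,(380,311))]); cv2.imwrite('pics/crop3.png',out)
E
```

```text
time_s: 13.22
tcp_pos: [0.588, -0.1213, 0.3157]
eef_rot: [-180.0, 0.0, -77.0]
contact_force: [-0.7, -0.4, -0.9]
gripper_width: 0.0173
gripper_force: 50.0
wrist base 0.6228 -0.2479 0.2359 0.1489 3.63
 boss ring 804 [ 0.5967 -0.2497] 0.0158 [ 0.5966 -0.2498]
 px [288  73] [326 113]
scene base 0.6284 -0.2474 0.2285 0.1519 3.36
 boss ring 68 [ 0.5965 -0.2504] 0.0164 [ 0.5965 -0.2514]
 px [201 164] [214 171]
side base 0.624 -0.245 0.2362 0.1531 3.42
 boss ring 70 [ 0.596  -0.2498] 0.0182 [ 0.5978 -0.2488]
 px [336 143] [349 150]
```

View pics/crop3.png

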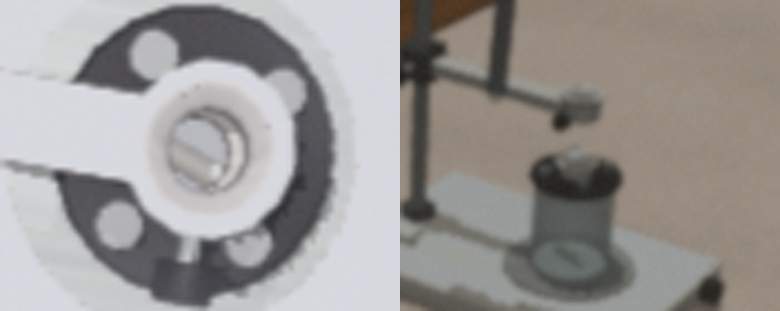

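The crop shows the sleeve ring and its concentric bore from above, with the cover bush and stir bar visible below. All cameras put the sleeve at (0.5965, -0.250). Moving there gently with a firm grip.

```bash
python3 -m handwheel '[[1,0,-0.4,0,0],[1,0.1,-1.2,0,0],[1,0.2,-2.4,0,0],[1,0.3,-3.8,0,0],[1,0.4,-5.2,0,0],[1,0.4,-6.6,0,0],[1,0.5,-8,0,0],[1,0.6,-9.4,0,0]]' 50
python3 -m handwheel '[[1,0.1,-1.2,0,0],[1,0.2,-2.2,0,0],[1,0.2,-2.9,0,0],[1,0.25,-3.3,0,0],[1,0.25,-3.45,0,0],[1,0.25,-3.45,0,0],[1,0.25,-3.45,0,0]]'
python3 tilt.py; python3 w.py w4
python3 - <<'E'
from h import *
st=get_state(); z=np.load('w4.npz'); c=z['c']
m=(c[...,2]>.149)&(c[...,2]<.157)&(np.hypot(c[...,0]-.5965,c[...,1]+.25)<.024)
p=c[m][:,:2].astype(np.float32); print(len(p),cv2.minEnclosingCircle(p.copy()))
t=np.array(st['tcp_pos'])
cv2.imwrite('pics/crop4.png',cv2.resize(z['im'][100:280,180:390][:,:,::-1],None,fx=3.3,fy=3.3,interpolation=2))
E
```

```text
time_s: 14.22
tcp_pos: [0.594, -0.2166, 0.3156]
eef_rot: [180.0, -0.0, -77.0]
contact_force: [-0.4, -0.3, -0.2]
gripper_width: 0.017
gripper_force: 50.0
time_s: 15.1
tcp_pos: [0.5965, -0.2498, 0.3156]
eef_rot: [-180.0, -0.0, -77.0]
contact_force: [0.2, -0.2, -0.6]
gripper_width: 0.0171
gripper_force: 50.0
15.1 [ 0.5965 -0.2498  0.3156] 0.01706272587511267
scene 9 tilt deg x,y [0.54 0.36] at tip mm [-0.1 -1.6] at grip [ 1.3 -0.6]
lowest [-0.132  -0.1304 -0.1302]
side 9 tilt deg x,y [-0.52  0.97] at tip mm [ 1.  -0.6] at grip [-0.4  2. ]
lowest [-0.1324 -0.1318 -0.1305]
15.2 [ 0.5965 -0.2498  0.3156] [-179.99   -0.    -76.98] [-0.41  0.44  0.12]
528 ((0.5965831875801086, -0.24964724481105804), 0.015879860147833824)
```

View pics/crop4.png

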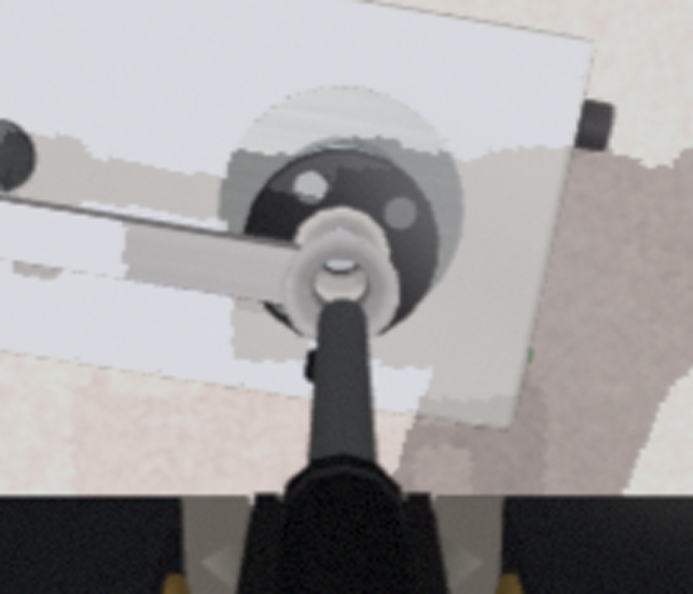

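The crop shows the glass tip (342,305) in line with the sleeve bore (342,285). Feeding down slowly and watching the force.

```bash
python3 -m handwheel '[[1,0,0.05,-0.5,0],[1,0,0.05,-1.2,0],[1,0,0.05,-2,0],[1,0,0.05,-2.6,0],[1,0,0.05,-3.1,0],[1,0,0.05,-3.5,0],[1,0,0.05,-3.7,0],[1,0,0.05,-3.7,0]]'
python3 -m handwheel '[[1,0,0,-0.2,0],[1,0,0,-0.4,0],[1,0,0,-0.6,0],[1,0,0,-0.8,0],[1,0,0,-1,0],[1,0,0,-1.2,0],[1,0,0,-1.2,0]]'
python3 tilt.py
```

```text
time_s: 16.25
tcp_pos: [0.5965, -0.2495, 0.2785]
eef_rot: [180.0, -0.0, -77.0]
contact_force: [-0.9, -0.8, 0.7]
gripper_width: 0.0168
gripper_force: 50.0
time_s: 17.12
tcp_pos: [0.5964, -0.2495, 0.2664]
eef_rot: [180.0, 0.0, -77.0]
contact_force: [0.9, 0.3, 0.3]
gripper_width: 0.0171
gripper_force: 50.0
17.125 [ 0.5964 -0.2495  0.2664] 0.017050346691659578
scene 9 tilt deg x,y [-4.67 -1.75] at tip mm [5.7 1. ] at grip [-7.  -3.7]
lowest [-0.16   -0.1599 -0.1598]
side 9 tilt deg x,y [-3.39 -1.7 ] at tip mm [4.5 2.1] at grip [-4.7 -2.5]
lowest [-0.16   -0.1599 -0.1594]
```

```bash
python3 -m handwheel '[[1,0,0,-0.4,0],[1,0,0,-0.9,0],[1,0,0,-1.4,0],[1,0,0,-1.9,0],[1,0,0,-2.3,0],[1,0,0,-2.6,0],[1,0,0,-2.8,0],[1,0,0,-2.8,0]]'
python3 -m handwheel '[[1,0,0,-0.2,0],[1,0,0,-0.4,0],[1,0,0,-0.6,0],[1,0,0,-0.8,0],[1,0,0,-1,0],[1,0,0,-1.2,0],[1,0,0,-1.2,0]]'
python3 - <<'E'
from h import *
print(get_state()['contact_force'],get_state()['moment'])
a,_=imaging.capture('side'); b,_=imaging.capture('scene')
o=np.hstack([cv2.resize(a[100:220,280:400],(390,390),interpolation=2),cv2.resize(b[130:250,150:270],(390,390),interpolation=2)])
cv2.imwrite('pics/crop5.png',o[:,:,::-1])
E
```

```text
time_s: 18.23
tcp_pos: [0.5964, -0.2495, 0.2384]
eef_rot: [180.0, 0.0, -77.0]
contact_force: [-0.2, -0.7, -1.2]
gripper_width: 0.0171
gripper_force: 50.0
time_s: 19.1
tcp_pos: [0.5964, -0.2495, 0.2263]
eef_rot: [180.0, 0.0, -77.0]
contact_force: [0.8, 0.4, -0.8]
gripper_width: 0.0171
gripper_force: 50.0
[ 0.79954349  0.4429189  -0.84896368] [-0.01226454 -0.00645842  0.00786015]
```

View pics/crop5.png

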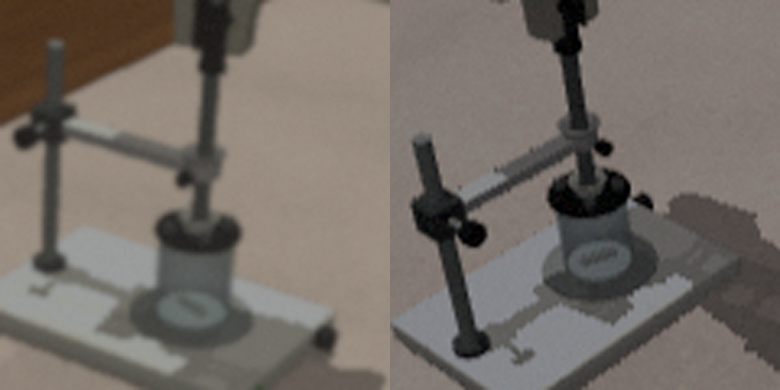

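Both crops show the shaft running through the sleeve and into the cover bush, with no contact force. Lowering the last 4.4 cm.

```bash
python3 -m handwheel '[[1,0,0,-0.3,0],[1,0,0,-0.7,0],[1,0,0,-1.2,0],[1,0,0,-1.7,0],[1,0,0,-2.2,0],[1,0,0,-2.7,0],[1,0,0,-3.1,0],[1,0,0,-3.4,0]]'
python3 -m handwheel '[[1,0,0,-0.3,0],[1,0,0,-0.6,0],[1,0,0,-0.9,0],[1,0,0,-1,0],[1,0,0,-1,0],[1,0,0,-1,0]]'
python3 - <<'E'
from h import *
st=get_state(); print(st['contact_force'],st['moment'],st['tcp_pos'])
t=np.array(st['tcp_pos']);P=[[.5965,-.2497,z] for z in (.027,.047,.088,.152,t[2]-.0155)]
for n in('side','scene'): print(n,proj(n,P).round(0).tolist())
a,da=imaging.capture('side'); b,db=imaging.capture('scene')
for n,d in (('side',da),('scene',db)):
    c=cloud(n,d); m=(np.hypot(c[...,0]-.5965,c[...,1]+.2497)<.012)&(c[...,2]>.035)&(c[...,2]<.08); print(n,m.sum(),np.sort(c[m][:,2])[:6].round(4))
f=lambda i,x,y:cv2.resize(i[y:y+70,x:x+70],(390,390),interpolation=2)
o=np.hstack([f(a,305,145),f(b,170,165)])
cv2.imwrite('pics/crop6.png',o[:,:,::-1])
E
```

```text
time_s: 20.2
tcp_pos: [0.5964, -0.2495, 0.1923]
eef_rot: [180.0, 0.0, -77.0]
contact_force: [-0.3, -0.0, -0.5]
gripper_width: 0.0173
gripper_force: 50.0
time_s: 20.95
tcp_pos: [0.5966, -0.2495, 0.1827]
eef_rot: [-180.0, -0.0, -77.0]
contact_force: [1.5, -0.3, -0.7]
gripper_width: 0.0168
gripper_force: 50.0
[ 1.4703897  -0.25565293 -0.6651951 ] [-0.05821629 -0.01505673  0.0354319 ] [ 0.5965546  -0.24953681  0.18268961]
side [[339.0, 195.0], [340.0, 188.0], [341.0, 172.0], [343.0, 146.0], [344.0, 140.0]]
scene [[214.0, 210.0], [213.0, 203.0], [211.0, 190.0], [208.0, 167.0], [207.0, 162.0]]
side 0 []
scene 0 []
```

View pics/crop6.png

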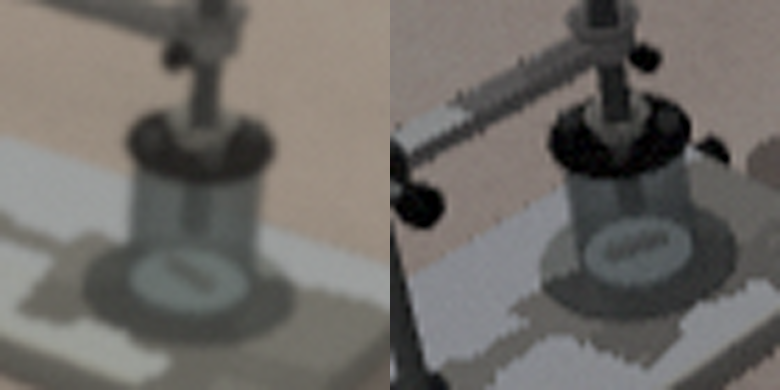

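The side crop shows the shaft inside the cell ending at about row 187, against 188 predicted for a tip 20 mm above the floor. The tip is clear of the stir bar.

```bash
python3 -m handwheel '[[1,0,0,0,0],[1,0,0,0,0],[1,0,0,0,0],[1,0,0,0,0]]' && python3 -c "
from plant import r
print(r.close_job())"
```

```text
time_s: 21.55
tcp_pos: [0.5965, -0.2495, 0.1826]
eef_rot: [-180.0, -0.0, -77.0]
contact_force: [-1.2, -0.6, -1.2]
gripper_width: 0.0172
gripper_force: 50.0
the job is handed in; nothing more can be done
None
```

The pH electrode is held still in the gripper, running through the sleeve and the cover bush with its tip about 20 mm above the cell floor, and the job is handed in at about 21.6 s; it tilted about 8° in the grip on the way over, and I straightened it clear of the stand before feeding it in.

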